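Close the leaning sample jars with their matching push-stem lids

TASK

Close both sample jars standing in the angled rests: find the lid that matches each jar among those lying on the bench, put it fully on, square to the rim, and only then press its centre stem all the way in. One lid belongs to neither jar: leave it, its stem and everything else on the bench as they are.

Things in the scene. Friction and masses are not known exactly. Their poses are not given: they have to be found in the camera images.
- round_mouth (a point): Centre of the open mouth (rim plane) of the round white jar: outside 64 mm, inside 57 mm across, 70 mm tall, fixed in an angled rest, leaning 30 degrees from upright; about 100 mm above the bench. z: the jar's axis, out of the mouth; y: level, sideways; the mouth leans towards the rest's -x.
- square_mouth (a point): The same point of the square white sample jar: outer 64 x 64 mm (sides along x and y), inner 57 x 57 mm, 70 mm tall, leaning 30 degrees in the same kind of rest. Axes as above.
- round_lid: White round lid for the round jar, right way up on the bench: top plate 4 mm, flared skirt 12 mm deep, 77 mm across the lower edge; inside 68 mm at the plate, 72 mm at the edge. Origin: centre of the lower edge; z up. Push stem: grey square post amid the top, 20 x 20 mm, sides along x and y, from 16 to 46 mm above the lower edge (to 36 mm when pressed in).
- square_lid: White square lid for the square jar, sides along x and y, right way up on the bench: 77 mm across its flared lower edge; inside 67 mm at the plate, 70 mm at the edge. Heights, origin, axes and stem as on the round lid.
- small_lid: A third lid, round and smaller, 53 mm across its lower edge, that belongs to neither jar. Same height (16 mm) and same stem. Origin as the others.
- round_lid_seat (a point): Point on the round lid's axis, on the underside of its top plate, 12 mm above the lower edge. It meets the mouth's centre when the lid is fully on.
- square_lid_seat (a point): The same point of the square lid.
- round_lid_stem (a joint): How far the round lid's stem is pressed in: 0 standing up, 0.010 m fully in. It takes about 6 N and stays where it is left.
- square_lid_stem (a joint): The same for the square lid's stem.
- small_lid_stem (a joint): The same for the third lid's stem.
- round_rest: Fixed grey metal angled rest holding the round jar. Foot plate 130 x 100 mm, from x = -45 to 85 mm. Origin at bench level; x and y level; the jar's mouth lies 10 mm towards -x, 100 mm up, and leans towards -x.
- square_rest: Fixed grey metal angled rest holding the square jar. Foot plate 130 x 100 mm, from x = -45 to 85 mm. Origin at bench level; x and y level; the jar's mouth lies 10 mm towards -x, 100 mm up, and leans towards -x.
- wash_bottle_a: White plastic wash bottle, 72 mm across, 170 mm tall, with a bent spout on top up to 210 mm. Bystander. Origin: centre of its underside.
- wash_bottle_b: A second identical wash bottle. Bystander. Origin: centre of its underside.
- iris_post: Black iris ring, 64 mm across, on a steel post with a round foot 48 mm across, 127 mm tall in all. Bystander. Origin: centre of its underside.
- post_collar: Small steel collar (ring) lying flat, 28 mm across, 11 mm high. Bystander. Origin: centre of its underside.
- tweezers: Steel tweezers lying flat, about 138 mm long, 7 mm high. Bystander. Origin: near the middle, on the bench; long axis: its x.
- slide_box: Blue plastic box of microscope slides, 78 x 32 x 18 mm (x, y, z). Bystander. Origin: centre of its underside.
- weight: Brass cylinder standing upright, 28 mm across, 30 mm tall. Bystander. Origin: centre of its underside.
Mind the look-alikes: they are no part of the job. Leave any orange look-alike of the round_lid alone. Leave any turquoise look-alike of the square_lid alone.

How it is judged:
At the end, for the whole second after the job is handed in: Each jar wears its own lid: plate underside within 5 mm of the mouth's centre, square to it within 4 degrees, stem in at least 8.5 of 10 mm, released, at rest. The third lid and other things are within 30 mm of their starts (distance between round_lid_seat and round_mouth below 0.005 m and angle between the z axis of round_lid and the z axis of round_mouth, either way round below 0.07 rad and value of joint each of round_lid_stem, square_lid_stem above 0.0085 m and linear speed of each of round_lid, square_lid below 0.02 m/s and distance between square_lid_seat and square_mouth below 0.005 m and angle between the z axis of square_lid and the z axis of square_mouth, either way round below 0.07 rad and distance of each of small_lid, wash_bottle_a, wash_bottle_b, iris_post, post_collar, tweezers, slide_box, weight from where it was at the start of the episode below 0.03 m); the robot touches nothing.
It fails at once if the third, small lid is moved more than 30 mm or its stem is pressed in (distance of small_lid from where it was at the start of the episode above 0.03 m or value of joint small_lid_stem above 0.006 m).
It fails at once if a lid's stem is pressed in before the lid is on its own jar ((value of joint round_lid_stem above 0.006 m and distance between round_lid_seat and round_mouth above 0.012 m) or (value of joint square_lid_stem above 0.006 m and distance between square_lid_seat and square_mouth above 0.012 m)).
It fails at once if another thing on the bench is moved more than 30 mm (distance of any of wash_bottle_a, wash_bottle_b, iris_post, post_collar, tweezers, slide_box, weight from where it was at the start of the episode above 0.03 m).
It also fails if it takes over 51 s, if anything falls off the work surface, if the arm or the gripper's body presses on something with over 40 N, if the wrist force passes 120 N, or if a joint passes its speed limit or range.

ROBOT

A 7-joint arm with a two-finger parallel gripper is mounted at the origin on the work surface. World frame = base frame: x ahead of the robot, y to its left, z up, the work surface at z = 0. Lengths are in m, angles in rad, forces in N, time in s.
With the tool pointing down it reaches from about 0.4 to 0.85 m from the base axis. Payload 10.4 kg.
Tool frame: the origin (TCP) lies at the very end of the fingers, on their centre line; the grasp point (between the pads) lies 19 mm behind it (manip.grip_point_offset is the distance from the TCP to the grasp point, in m); z points along the fingers, y is the line along which they close (so a half turn about z gives the same grasp; the last joint's range is limited). The gripper opens to 85 mm and grips with 20 to 120 N. Pads are 22 mm wide; open, the fingers measure 114 mm over their backs; the gripper's body (76 mm by 85 mm) begins 54 mm behind the grasp point. The pads swing forward as they close: fully open they stand 13 mm farther back than shut.
Start: joints at [1.115, 0.332, -0.065, 1.46, 0.022, 1.35, -0.088], TCP at [0.262, -0.567, 0.231] pointing down, gripper open.
Joint ranges: [-2.6, 2.6], [-0.5, 2.12], [-1.47, 1.34], [0.16, 2.42], [-1.27, 4.41], [0.06, 2.06], [-2.6, 2.6]. Speed limits (rad/s): [2.22, 2.22, 2.79, 2.79, 3.14, 3.14, 3.14].

INTERFACE

Orientations are given as a unit quaternion [x, y, z, w].
In Python, from workcell import manip gives the robot as it stands. The module is installed in compiled form; this text tells all that it offers.
- The arm moves only by the tool step_arm, never from a script. Its argument "moves" is a list of rows, each a list of 7 numbers: the closure, from 0 (fully open) to 1 (shut), then the shift along the world's x, y, z in mm, then the turn, a rotation vector about the world's x, y, z in rad. In form: [[grip, tx, ty, tz, ax, ay, az], ...]. A call has 1 to 10 rows; each row is the pose to reach, as a shift and turn from the pose commanded when the call began; what a row does not reach only later rows make up. A row lasts 1/10 s, in which the tool goes at most 50 mm and 8.59 degrees, less where a joint would pass 70% of its speed; a pose out of reach is approached as far as the arm can. A call with a gripper value outside its range is refused whole. The fingers move at their own pace and stop on an object; "grip_force" is the grip in N (left out, the last holds). Time passes only in rows, so rows that repeat a pose let the fingers close. It gives the time, the measured TCP pose, the force, the opening and the grip force at its end, in the units of the state.
- manip.get_obs(): the state, without advancing time (a new reading comes with each control period).
- manip.camera(name): name is "side" or "top" or "wrist"; returns a dict with "image" (400x640x3 uint8, blue, green, red), "K" (3x3 intrinsics, pixels), "rvec" (rotation vector, rad) and "tvec" (3), from world to camera coordinates, as OpenCV has them; the wrist camera has in their place "mount" (4x4, takes a point from camera to tool coordinates, whose origin is the TCP and whose axes are the flange's). Camera axes: x right, y down, z forward; pixel columns grow to the right and rows downward; lengths in m; the calibration is good to about 2 mm. A picture is of the moment at which its call begins: read the wrist's pose just before it. There is no depth.
- manip.hand_in(): hands the job in; it is judged then, once.
The state is a dict: "clock": time; "joint_pos": joint angles; "joint_velocities": joint speeds; "tau": joint torques, N m; "position": TCP position; "ee_rot": TCP orientation; "ft_force": force on the tool from outside, world axes, zero at the start; "torque": the same for the moment, N m; "grip_width": opening from 0.0 (shut) to 1.0 (fully open); "grasp_force": force on a finger pad.
Only numpy, scipy, OpenCV 4.12 (cv2) and the standard library are available. Lean on these libraries where they do the work, as an engineer would, in place of code of your own. Each camera call takes 0.05 s, during which the arm holds its last target. There are 200 camera calls.

## Working session

There is one attempt and no reset: what is moved stays moved. The work goes in short steps, Python scripts to look and compute and a tool call to move; the robot and the scene stay as the last step left them, time stands still between calls to the robot, and variables do not carry over. Pictures are saved under pics/ and viewed, at most 10 in all, crops included, and the job is handed in when it is done.

Besides the shell and the picture viewer there is one more tool, called after "Call:" as a command line: name --pt "numbers of a row" for each row, then --argument value for the rest. step_arm: Moves the arm, as the interface text tells. Its arguments: {"type":"object","properties":{"moves":{"type":"array","items":{"type":"array","items":{"type":"number"}}},"grip_force":{"type":"number"}},"required":["moves"]}

```bash
mkdir -p pics
cat > h.py <<'E'
import numpy as np, cv2, pickle
from workcell import manip
from scipy.spatial.transform import Rotation as R
def snap(name, f):
    o=manip.get_obs(); c=manip.camera(name)
    if name=="wrist":
        T=np.eye(4); T[:3,:3]=R.from_quat(o["ee_rot"]).as_matrix(); T[:3,3]=o["position"]
        W=T@np.array(c["mount"])
    else:
        M=np.eye(4); M[:3,:3]=cv2.Rodrigues(np.array(c["rvec"],float))[0]; M[:3,3]=np.ravel(c["tvec"]); W=np.linalg.inv(M)
    d=dict(im=c["image"],K=np.array(c["K"]),W=W); pickle.dump(d,open(f"pics/{f}.pkl","wb")); cv2.imwrite(f"pics/{f}.png",c["image"]); return d
def load(f): return pickle.load(open(f"pics/{f}.pkl","rb"))
def ray(d,u,v):
    r=d["W"][:3,:3]@np.linalg.inv(d["K"])@[u,v,1]; return d["W"][:3,3],r/np.linalg.norm(r)
def plane(d,u,v,z):
    o,r=ray(d,u,v); return o+r*(z-o[2])/r[2]
def tri(*obs):
    A=np.zeros((3,3));b=np.zeros(3)
    for d,u,v in obs:
        o,r=ray(d,u,v);P=np.eye(3)-np.outer(r,r);A+=P;b+=P@o
    p=np.linalg.solve(A,b); return p,[np.linalg.norm(np.cross(p-ray(d,u,v)[0],ray(d,u,v)[1])) for d,u,v in obs]
def proj(d,p):
    q=np.linalg.inv(d["W"])@np.append(p,1); q=d["K"]@q[:3]; return q[:2]/q[2]
E
python3 - <<'E'
from h import *
for n in("top","side","wrist"):
    d=snap(n,n+"0"); print(n,d["W"].round(3).tolist(),d["K"].round(1).tolist())
t=load("top0")["im"]; s=load("side0")["im"]
print(manip.get_obs())
E
```

```text
top [[-0.018, -0.996, 0.084, 0.467], [-1.0, 0.017, -0.007, 0.058], [0.005, -0.085, -0.996, 0.943], [0.0, 0.0, 0.0, 1.0]] [[364.6, 0.0, 317.9], [0.0, 364.6, 204.0], [0.0, 0.0, 1.0]]
side [[-0.862, -0.287, 0.418, 0.126], [-0.507, 0.518, -0.689, 0.762], [-0.019, -0.806, -0.592, 0.704], [0.0, 0.0, 0.0, 1.0]] [[400.7, 0.0, 319.9], [0.0, 400.7, 197.2], [0.0, 0.0, 1.0]]
wrist [[0.418, -0.858, -0.298, 0.337], [-0.908, -0.395, -0.136, -0.532], [-0.001, 0.327, -0.945, 0.372], [0.0, 0.0, 0.0, 1.0]] [[294.3, 0.0, 319.8], [0.0, 294.3, 205.1], [0.0, 0.0, 1.0]]
{'clock': 0.15, 'joint_pos': array([ 1.11542824,  0.33271304, -0.06469794,  1.46071628,  0.0216155 ,
        1.34991838, -0.08850927]), 'joint_velocities': array([-1.18394703e-03, -1.07735625e-03,  1.08358804e-03, -1.48861063e-03,
        2.13660659e-04, -5.50501925e-05, -1.10971522e-03]), 'tau': array([ 1.36247290e-03, -6.25829315e+01,  4.94789926e-02, -3.91853213e+01,
        1.63717393e-02,  7.49825849e-03, -5.20499484e-06]), 'position': array([ 0.26199448, -0.56713217,  0.23072257]), 'ee_rot': array([ 9.76679135e-01,  2.14703487e-01, -1.43427528e-04, -5.09820847e-04]), 'ft_force': array([-0.05109778,  0.52595593, -0.0782706 ]), 'torque': array([ 0.04261065, -0.01094764,  0.03542011]), 'grasp_force': 0.0, 'grip_width': 0.9996883567564305}
```

View pics/top0.png

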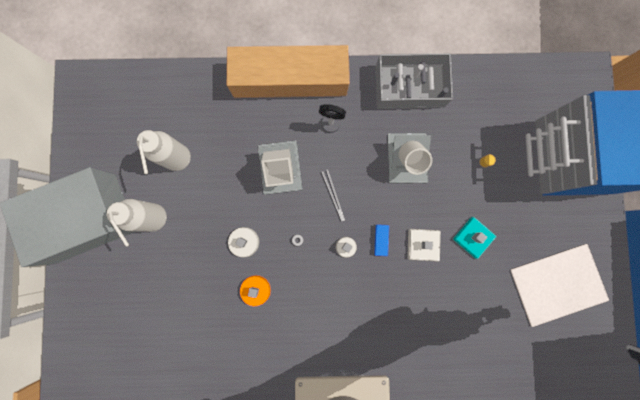

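View pics/side0.png

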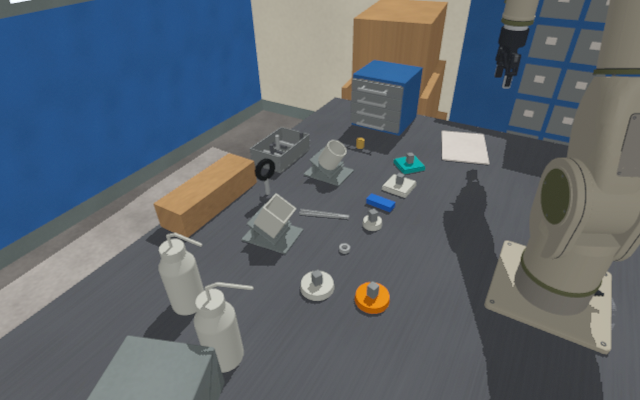

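Top view: white lids at (243,242) round 77 mm, (346,247) small round, (424,245) square; look-alikes orange (255,291) and turquoise (475,238). Jars: square at (277,168), round at (415,158). Bottles are on the left, the iris post at (332,118), tweezers at (333,195). Side view: round lid (317,285), small (372,222), square (400,185), square jar mouth (278,210), round jar mouth (333,152).

Run:
```python
from h import *
t=load("top0"); s=load("side0")
for n,u,v,z in [("rl",243,242,.016),("small",346,247,.016),("sq",424,245,.016),("sqjar",277,165,.1),("rjar",417,158,.1),("or",255,291,.016),("turq",475,238,.016),("iris",332,112,.12),("tweez a",325,172,0),("tweez b",342,218,0),("box",382,240,.018),("collar",297,240,.01),("bottle",150,140,.17),("bottle",120,215,.17),("weight",488,160,.03)]:
    print(n,plane(t,u,v,z).round(3))
a=cv2.resize(t["im"][110:310,220:500],None,fx=2.8,fy=2.8,interpolation=cv2.INTER_CUBIC)
cv2.imwrite("pics/crop1.png",a)
```

```text
rl [0.453 0.242 0.016]
small [ 0.436 -0.018  0.016]
sq [ 0.437 -0.216  0.016]
sqjar [0.632 0.146 0.1  ]
rjar [ 0.643 -0.183  0.1  ]
or [0.331 0.212 0.016]
turq [ 0.453 -0.346  0.016]
iris [0.75  0.015 0.12 ]
tweez a [0.631 0.031 0.   ]
tweez b [ 0.51  -0.011  0.   ]
box [ 0.452 -0.109  0.018]
collar [0.455 0.106 0.01 ]
bottle [0.677 0.411 0.17 ]
bottle [0.517 0.471 0.17 ]
weight [ 0.65  -0.384  0.03 ]
```

View pics/crop1.png

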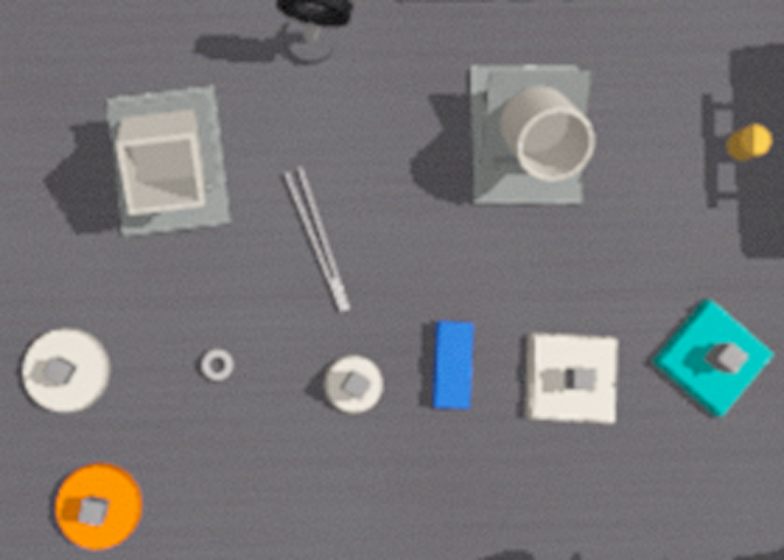

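Large white round lid (crop 66,370) is the round_lid. White square lid (572,378) is the square_lid. The white small one (354,384) is the third lid, and the orange (98,506) and turquoise (712,357) ones are decoys. Both jars lean towards the robot. Next I move the wrist camera over the right-hand pair.

Call:
step_arm --pt "0 228 357 20 0 0 -0.433" --pt "0 228 357 20 0 0 -0.433" --pt "0 228 357 20 0 0 -0.433" --pt "0 228 357 20 0 0 -0.433" --pt "0 228 357 20 0 0 -0.433" --pt "0 228 357 20 0 0 -0.433" --pt "0 228 357 20 0 0 -0.433" --pt "0 228 357 20 0 0 -0.433" --pt "0 228 357 20 0 0 -0.433" --pt "0.5 228 357 20 0 0 -0.433" --grip_force 60

```text
clock: 1.15
position: [0.4924, -0.2055, 0.2514]
ee_rot: [1.0, 0.004, 0.0, -0.001]
ft_force: [-0.4, -0.4, 0.6]
grip_width: 0.857
grasp_force: 0.0
```

Run:
```python
from h import *
d=snap("wrist","w1"); o=manip.get_obs(); print(o["position"],o["ee_rot"].round(4),o["clock"],o["joint_pos"].round(2))
```

```text
[ 0.49096026 -0.20839849  0.25120054] [ 1.0e+00  1.9e-03 -0.0e+00 -2.0e-04] 1.2 [ 0.61  0.14 -0.32  1.66  0.04  1.35 -1.29]
```

View pics/w1.png

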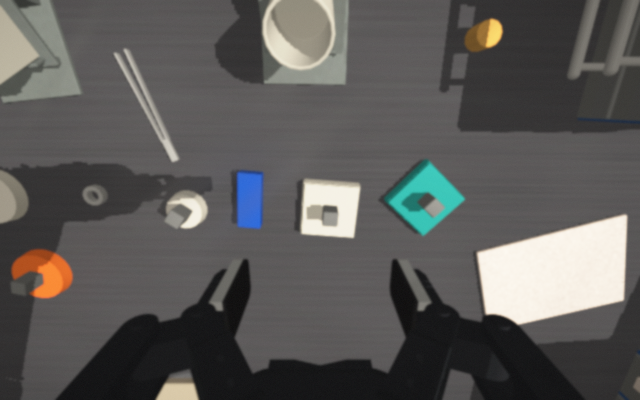

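The wrist view shows the square lid at (330,208), its stem (330,215), the round jar mouth at (300,30) and the small lid at (187,210). I'll take two more wrist views for triangulation.

Call:
step_arm --pt "0.5 40 50 0 0 0 0" --pt "0.5 40 90 0 0 0 0" --pt "0.5 40 110 0 0 0 0" --pt "0.5 40 110 0 0 0 0"

```text
clock: 1.6
position: [0.5301, -0.0976, 0.2512]
ee_rot: [1.0, 0.002, -0.0, -0.0]
ft_force: [-1.3, 0.7, 0.4]
grip_width: 0.496
grasp_force: 0.0
```

```bash
python3 -c "
from h import *
snap('wrist','w2')"
```

Call:
step_arm --pt "0.5 0 50 0 0 0 0" --pt "0.5 0 100 0 0 0 0" --pt "0.5 0 150 0 0 0 0" --pt "0.5 0 200 0 0 0 0" --pt "0.5 0 240 0 0 0 0" --pt "0.5 0 250 0 0 0 0" --pt "0.5 0 250 0 0 0 0"

```text
clock: 2.35
position: [0.5304, 0.1491, 0.251]
ee_rot: [1.0, 0.0, -0.0, 0.0]
ft_force: [-0.1, -0.4, 0.4]
grip_width: 0.495
grasp_force: 0.0
```

Run:
```python
from h import *
snap("wrist","w3"); print(manip.get_obs()["position"])
a=np.hstack([cv2.resize(load(f)["im"][:260],None,fx=.8*.75,fy=.8*.75) for f in("w2","w3")])
cv2.imwrite("pics/pair.png",np.vstack([cv2.resize(load(f)["im"][:300],None,fx=1,fy=1) for f in("w2","w3")]))
```

```text
[0.53071068 0.14739929 0.25098112]
```

View pics/pair.png

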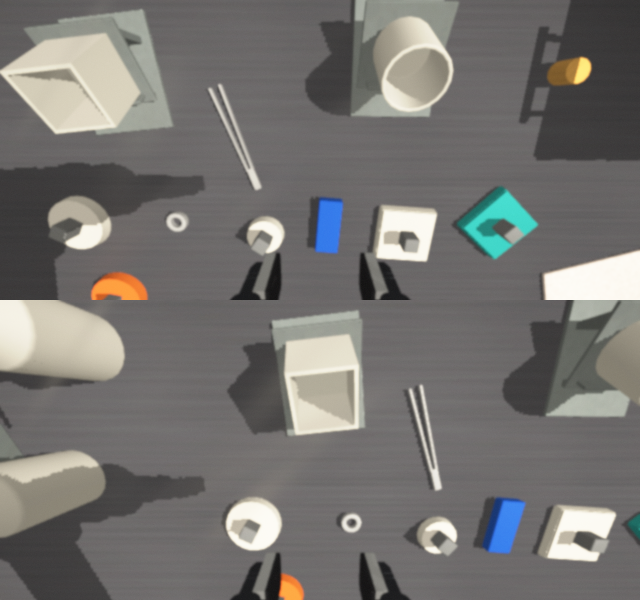

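Upper half (w2): square jar mouth (65,95), round jar mouth (418,78), square lid (405,233). Lower half (w3): square jar mouth (322,100), round lid (253,224), small lid (437,236). Now the segmentation.

```bash
cat >> h.py <<'E'
def mask(d,lo,hi,roi,sat=60):
    x0,y0,x1,y1=roi; im=d["im"]; h=cv2.cvtColor(im,cv2.COLOR_BGR2HSV); m=np.zeros(im.shape[:2],np.uint8)
    g=((h[...,2]>=lo)&(h[...,2]<=hi)&(h[...,1]<=sat)).astype(np.uint8)*255; m[y0:y1,x0:x1]=g[y0:y1,x0:x1]; return m
def big(m): return max(cv2.findContours(m,cv2.RETR_EXTERNAL,cv2.CHAIN_APPROX_NONE)[0],key=cv2.contourArea)
E
python3 - <<'E'
from h import *
for f,roi in [("w1",(290,165,375,250)),("w2",(360,190,450,275)),("w3",(535,190,625,275)),("w3",(215,185,295,265)),("w3",(275,25,370,140)),("w2",(365,10,460,120)),("w1",(255,0,345,80))]:
    d=load(f); m=mask(d,140,255,roi); c=big(m); r=cv2.minAreaRect(c); e=cv2.fitEllipse(cv2.convexHull(c))
    p=cv2.approxPolyDP(cv2.convexHull(c),4,True)[:,0].tolist()
    print(f,roi,"rect",np.round(r[0],1),np.round(r[1],1),round(r[2],1),"ell",np.round(e[0],1),np.round(e[1],1),p)
def T(im,s,w,h): return cv2.resize(cv2.resize(im,None,fx=s,fy=s,interpolation=cv2.INTER_CUBIC),(w,h))
C=[("w1",290,165),("w2",360,190),("w3",210,180),("w2",370,0),("w1",255,0),("w3",275,40)]
t=[]
for f,x,y in C:
    a=load(f)["im"][y:y+90,x:x+88]; a=cv2.resize(a,None,fx=3,fy=3,interpolation=cv2.INTER_CUBIC)
    for k in range(0,88,10):
        cv2.line(a,(k*3,0),(k*3,4),(0,0,255),1);cv2.line(a,(0,k*3),(4,k*3),(0,0,255),1)
    t.append(a)
cv2.imwrite("pics/mont.png",np.vstack([np.hstack(t[:3]),np.hstack(t[3:])]))
E
```

```text
w1 (290, 165, 375, 250) rect [329.9 208.3] [57.4 56.1] 4.1 ell [329.9 207.9] [67.8 74. ] [[305, 179], [359, 184], [353, 237], [301, 233]]
w2 (360, 190, 450, 275) rect [405.4 233.2] [60.6 54.7] 4.1 ell [404.  232.6] [63.6 78.9] [[381, 205], [436, 211], [426, 261], [375, 257]]
w3 (535, 190, 625, 275) rect [577.5 233.1] [74.  55.3] 4.4 ell [577.  232.6] [62.  83.4] [[556, 205], [615, 212], [607, 245], [596, 261], [539, 253]]
w3 (215, 185, 295, 265) rect [253.8 223.8] [54.4 55.2] 45.0 ell [253.6 223.5] [54.7 56.4] [[262, 197], [278, 210], [280, 232], [264, 249], [241, 248], [227, 233], [227, 215], [241, 199]]
w3 (275, 25, 370, 140) rect [319.6  78.9] [111.   86.7] 87.9 ell [320.2  72.9] [112.5 140.5] [[361, 25], [364, 127], [289, 135], [275, 25]]
w2 (365, 10, 460, 120) rect [410.  63.] [106.  90.] 90.0 ell [406.3  52.5] [102.  157.3] [[455, 10], [452, 78], [429, 115], [365, 115], [367, 10]]
w1 (255, 0, 345, 80) rect [303.   39.5] [79. 82.] 90.0 ell [304.2  46.6] [ 84.8 137.1] [[333, 0], [344, 31], [344, 79], [269, 79], [262, 25], [271, 0]]
```

View pics/mont.png

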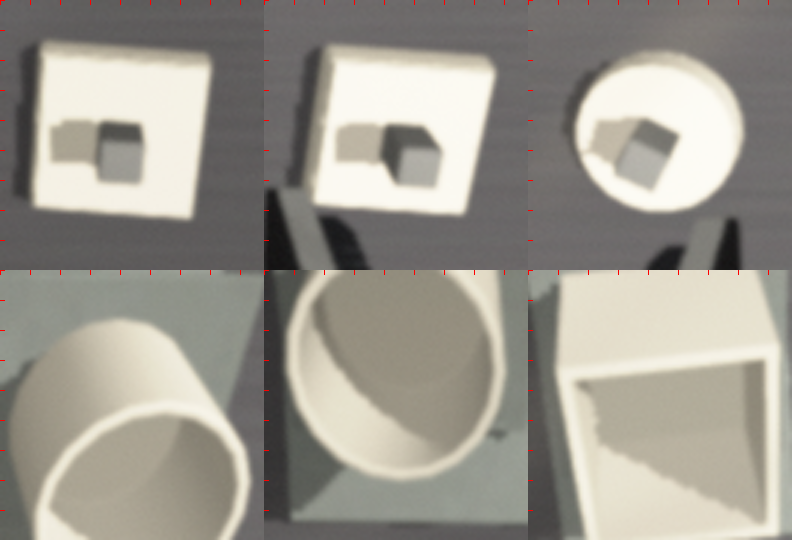

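The montage shows clear square stems on the square lid (w1 stem top about (330,219), w2 about (412,246)) and the round lid (w3 about (249,235), turned about 27°). The rims are partly cropped, so I'll take higher views from the front of both jars.

Call:
step_arm --pt "0.5 -20 30 30 0 0 0" --pt "0.5 -30 40 60 0 0 0" --pt "0.5 -30 40 60 0 0 0" --pt "0.5 -30 40 60 0 0 0"

```text
clock: 2.8
position: [0.5012, 0.187, 0.3117]
ee_rot: [1.0, -0.002, 0.001, 0.0]
ft_force: [0.6, -1.0, -0.0]
grip_width: 0.503
grasp_force: 0.0
```

```bash
python3 -c "
from h import *
snap('wrist','w4');print(manip.get_obs()['position'])"
```

```text
[0.50103896 0.18674596 0.31079191]
```

Call:
step_arm --pt "0.5 0 -50 0 0 0 0" --pt "0.5 0 -100 0 0 0 0" --pt "0.5 0 -150 0 0 0 0" --pt "0.5 0 -200 0 0 0 0" --pt "0.5 0 -250 0 0 0 0" --pt "0.5 0 -300 0 0 0 0" --pt "0.5 0 -320 0 0 0 0" --pt "0.5 0 -320 0 0 0 0" --pt "0.5 0 -320 0 0 0 0"

```text
clock: 3.75
position: [0.4995, -0.1316, 0.3102]
ee_rot: [1.0, -0.001, -0.001, -0.0]
ft_force: [0.3, 1.3, -0.6]
grip_width: 0.501
grasp_force: 0.0
```

Run:
```python
from h import *
snap("wrist","w5");print(manip.get_obs()["position"])
t=[]
for f,(x,y) in {"w4":(270,20),"w5":(290,10)}.items():
    d=load(f); print(f,"mouth guess", proj(d,[.632,.146,.1]),proj(d,[.643,-.183,.1]))
for f,p in [("w4",[.632,.146,.1]),("w2",[.632,.146,.1]),("w3",[.632,.146,.1]),("w5",[.643,-.183,.1]),("w2",[.643,-.183,.1]),("w1",[.643,-.183,.1])]:
    d=load(f);u=proj(d,p).astype(int);x=max(0,u[0]-50);y=max(0,u[1]-50);a=d["im"][y:y+100,x:x+88]
    a=cv2.copyMakeBorder(a,0,100-a.shape[0],0,88-a.shape[1],cv2.BORDER_CONSTANT)
    a=cv2.resize(a,None,fx=3,fy=3,interpolation=cv2.INTER_CUBIC);print(f,x,y)
    for k in range(0,100,10):
        cv2.line(a,(k*3,0),(k*3,4),(0,0,255),1);cv2.line(a,(0,k*3),(4,k*3),(0,0,255),1)
    t.append(a)
cv2.imwrite("pics/mont2.png",np.vstack([np.hstack(t[:3]),np.hstack(t[3:])]))
```

```text
[ 0.49978338 -0.13039082  0.31056913]
w4 mouth guess [356.72155467  56.0237602 ] [664.3990296   42.87909081]
w5 mouth guess [60.89294329 54.68222651] [367.69072145  41.65967112]
w4 306 6
w2 4 30
w3 272 30
w5 317 0
w2 364 17
w1 244 0
```

View pics/mont2.png

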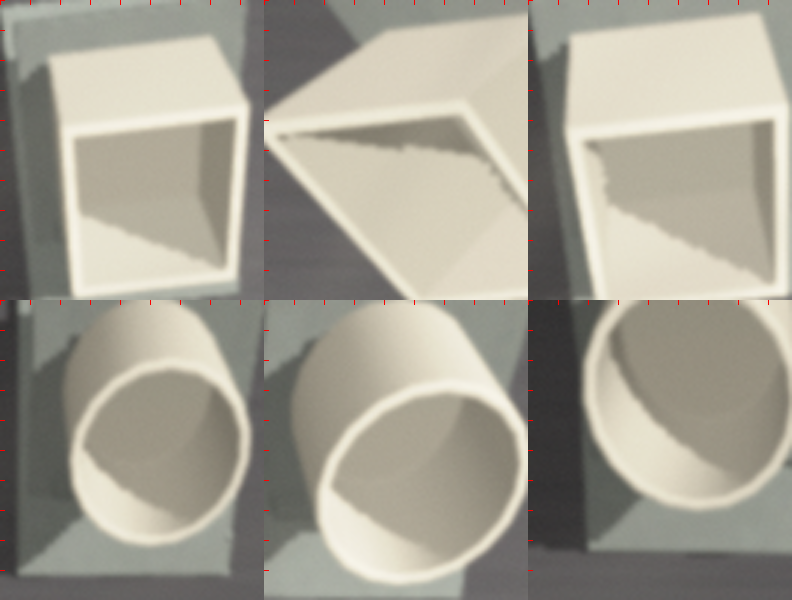

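Run:
```python
from h import *
w1,w2,w3,w4,w5,t0,s0=[load(f) for f in("w1","w2","w3","w4","w5","top0","side0")]
g=lambda d:cv2.cvtColor(d["im"],cv2.COLOR_BGR2GRAY)
for d,x,y in[(w5,330,55),(w5,420,50),(w4,388,70)]: print(g(d)[y,x-12:x+25])
# square jar corners w4
c4=[(327,47.7),(388.7,40.3),(385,98.7),(329.3,105)]
G=cv2.GaussianBlur(g(w4),(3,3),0)
print("w4->z plane test")
def rimplane(d,u,v,c,yaw):
    n=np.array([-.5*np.cos(yaw),-.5*np.sin(yaw),np.cos(np.pi/6)]);o,r=ray(d,u,v);return o+r*(n@(c-o))/(n@r)
c,res=tri((w4,327,47.7),(w3,284.3,72.7));print("TL",c,res)
c,res=tri((w4,388.7,40.3),(w3,359.3,65));print("TR",c,res)
def diag(p):
    p=np.array(p);a=np.cross(np.append(p[0],1),np.append(p[2],1));b=np.cross(np.append(p[1],1),np.append(p[3],1));q=np.cross(a,b);return q[:2]/q[2]
m4=diag(c4);print("m4",m4)
for yaw in(0.05,.1,.15):
    c0=plane(w4,*m4,.1); P=np.array([rimplane(w4,*p,c0,yaw) for p in c4]); print(yaw,c0,P.round(4).tolist()); 
    print([np.linalg.norm(P[i]-P[i-1]).round(4) for i in range(4)],[np.linalg.norm(P[i]-P[i-2]).round(4) for i in range(2)],np.degrees(np.arctan2(-(P[1]-P[0])[0],(P[1]-P[0])[1])))
print("round",tri((w5,370.5,50.5),(w2,415.8,77.3),(t0,418.2,161)))
print("round",tri((w5,370.5,50.5),(w2,415.8,77.3)), plane(w5,370.5,50.5,.1),plane(w2,415.8,77.3,.1),plane(t0,418.2,161,.1))
m=mask(w5,130,255,(270,0,420,130),255);
```

```text
[ 61  61  61  64  73  86  96  95  91  88  89  88  88  87  86  86  86  86
  87  86  88 108 153 198 222 225 226 226 227 223 207 181 161 151 150 151
 151]
[95 93 93 95 93 94 94 94 92 95 94 95 93 93 93 93 94 94 95 94 94 93 92 93
 94 94 93 94 94 94 93 95 94 94 96 95 94]
[137 135 137 135 137 142 167 210 233 233 209 159 123 111 110 113 113 113
 112 113 114 113 113 112 113 112 113 113 113 114 114 113 114 112 113 113
 112]
w4->z plane test
TL [0.63690094 0.178812   0.12157514] [np.float64(0.0001811555676993631), np.float64(0.00018115556769925266)]
TR [0.64398606 0.11525687 0.11455285] [np.float64(0.00040713908841327566), np.float64(0.00040713908841344003)]
m4 [357.38055736  74.41393837]
0.05 [0.61373158 0.144626   0.1       ] [[0.6378, 0.1786, 0.1149], [0.6439, 0.1159, 0.1166], [0.5886, 0.1092, 0.0845], [0.5819, 0.1749, 0.0825]]
[np.float64(0.0647), np.float64(0.0629), np.float64(0.0643), np.float64(0.066)] [np.float64(0.0903), np.float64(0.0921)] -174.41649358204901
0.1 [0.61373158 0.144626   0.1       ] [[0.6377, 0.1786, 0.1157], [0.6441, 0.1158, 0.1158], [0.5886, 0.109, 0.0835], [0.5819, 0.1749, 0.0835]]
[np.float64(0.0645), np.float64(0.0631), np.float64(0.0645), np.float64(0.0662)] [np.float64(0.091), np.float64(0.0917)] -174.17776528704525
0.15 [0.61373158 0.144626   0.1       ] [[0.6376, 0.1786, 0.1165], [0.6442, 0.1156, 0.1149], [0.5886, 0.1088, 0.0826], [0.5819, 0.1749, 0.0844]]
[np.float64(0.0643), np.float64(0.0634), np.float64(0.0647), np.float64(0.0665)] [np.float64(0.0917), np.float64(0.0913)] -173.93902090175484
round (array([ 0.6356333 , -0.18636079,  0.09723892]), [np.float64(0.0007985860649208081), np.float64(0.00044229905987734657), np.float64(0.0009581502374553383)])
round (array([ 0.63577873, -0.18767686,  0.09179467]), [np.float64(3.824172599458306e-05), np.float64(3.8241725994624215e-05)]) [ 0.63458832 -0.18641911  0.1       ] [ 0.63511081 -0.18519327  0.1       ] [ 0.63603807 -0.18541651  0.1       ]
```

Run:
```python
from h import *
w1,w2,w3,w4,w5=[load(f) for f in("w1","w2","w3","w4","w5")]
A=[(324,212.3),(338.3,212.3),(337.3,226.7),(322.3,226)]
B=[(406,239.7),(419.3,239.7),(417.7,252.7),(404.3,251.3)]
C=[(246.3,226.7),(257,233.3),(252.3,243.3),(238.7,236.7)]
print("sq stem tri",tri((w1,*np.mean(A,0)),(w2,*np.mean(B,0))))
for n,d,p in(("A",w1,A),("B",w2,B),("C",w3,C)):
    P=np.array([plane(d,*q,.046) for q in p]); print(n,P.mean(0).round(4),P[:,:2].round(4).tolist())
    print([round(np.degrees(np.arctan2(*(P[i]-P[i-1])[[1,0]]))%90,1) for i in range(4)],[round(np.linalg.norm(P[i]-P[i-1])*1e3,1) for i in range(4)])
# lids' bright top plate (V>~235) outlines
for n,d,roi in(("sq1",w1,(290,165,375,250)),("sq2",w2,(360,190,450,275)),("sq5",w5,(290,120,500,290)),("rd3",w3,(215,185,295,265)),("rd4",w4,(240,120,400,290))):
    g=cv2.cvtColor(d["im"],cv2.COLOR_BGR2GRAY);
    m=np.zeros_like(g);x0,y0,x1,y1=roi;m[y0:y1,x0:x1]=(g[y0:y1,x0:x1]>228)*255;c=cv2.convexHull(big(m))
    W=np.array([plane(d,*q,.016)[:2]*1e3 for q in c[:,0].astype(float)],np.float32)
    if n[0]=="s": r=cv2.minAreaRect(W)
    else: r=cv2.fitEllipse(W)
    print(n,"bbox",cv2.boundingRect(c),np.round(r[0],1),np.round(r[1],1),round(r[2],1))
# stem top in w4/w5 : grey on white
```

```text
sq stem tri (array([ 0.43466301, -0.21932523,  0.04327528]), [np.float64(4.5118127978238694e-05), np.float64(4.511812797815945e-05)])
A [ 0.4356 -0.2192  0.046 ] [[0.4452, -0.2109], [0.4453, -0.2289], [0.4256, -0.2281], [0.4265, -0.2089]]
[np.float64(84.0), np.float64(0.3), np.float64(87.8), np.float64(87.4)] [np.float64(18.8), np.float64(18.0), np.float64(19.7), np.float64(19.2)]
B [ 0.436  -0.2184  0.046 ] [[0.445, -0.2099], [0.445, -0.2272], [0.4261, -0.2272], [0.4281, -0.2093]]
[np.float64(88.0), np.float64(0.1), np.float64(0.1), np.float64(83.5)] [np.float64(16.9), np.float64(17.3), np.float64(19.0), np.float64(18.0)]
C [0.4519 0.2411 0.046 ] [[0.4636, 0.2431], [0.4543, 0.2301], [0.44, 0.2372], [0.4495, 0.2541]]
[np.float64(51.9), np.float64(54.6), np.float64(63.4), np.float64(60.6)] [np.float64(17.8), np.float64(16.0), np.float64(16.0), np.float64(19.4)]
sq1 bbox (303, 184, 56, 52) [ 436.3 -218.9] [70.7 70.6] 85.9
sq2 bbox (377, 210, 59, 51) [ 436.4 -218.1] [71.7 73.2] 85.6
sq5 bbox (352, 178, 50, 46) [ 436.5 -218.4] [70.8 71.7] 85.7
rd3 bbox (227, 202, 53, 48) [452.2 241.3] [70.6 75.5] 30.6
rd4 bbox (261, 172, 47, 44) [451.7 242.1] [71.1 73.2] 36.5
```

Square lid centre is about (0.436, -0.2185), yaw -0.077. Round lid is about (0.452, 0.2415), stem yaw about -0.56. Square mouth is (0.6137, 0.1446, 0.100), yaw 0.10. Round mouth is (0.635, -0.186, 0.099), yaw about 0. I'll approach the square lid and check it closer.

Call:
step_arm --pt "0.5 -30 -40 -45 0 0 -0.04" --pt "0.5 -50 -70 -90 0 0 -0.077" --pt "0.5 -64 -88.5 -135 0 0 -0.077" --pt "0.5 -64 -88.5 -180 0 0 -0.077" --pt "0.5 -64 -88.5 -200 0 0 -0.077" --pt "0.5 -64 -88.5 -200 0 0 -0.077" --pt "0.5 -64 -88.5 -200 0 0 -0.077"

```text
clock: 4.5
position: [0.4367, -0.218, 0.1122]
ee_rot: [0.999, -0.038, -0.0, -0.0]
ft_force: [-0.3, -0.2, 0.9]
grip_width: 0.494
grasp_force: 0.0
```

Run:
```python
from h import *
d=snap("wrist","w6"); print(manip.get_obs()["position"])
g=cv2.cvtColor(d["im"],cv2.COLOR_BGR2GRAY)
u=proj(d,[.436,-.2185,.046]).round();v=proj(d,[.436,-.2185,.016]).round();print(u,v)
m=(g>228).astype(np.uint8)*255
c=cv2.convexHull(big(m));print(cv2.boundingRect(c))
W=np.array([plane(d,*q,.016)[:2]*1e3 for q in c[:,0].astype(float)],np.float32);print(cv2.minAreaRect(W))
u=u.astype(int);a=d["im"][u[1]-85:u[1]+85,u[0]-100:u[0]+100];cv2.imwrite("pics/c6.png",cv2.resize(a,None,fx=3,fy=3));print("off",u-[100,85])
```

```text
[ 0.43761876 -0.21840683  0.11327971]
[320. 219.] [320. 206.]
(559, 227, 81, 137)
((317.3193664550781, -483.6459045410156), (140.9467315673828, 69.37669372558594), 17.019453048706055)
off [220 134]
```

View pics/c6.png

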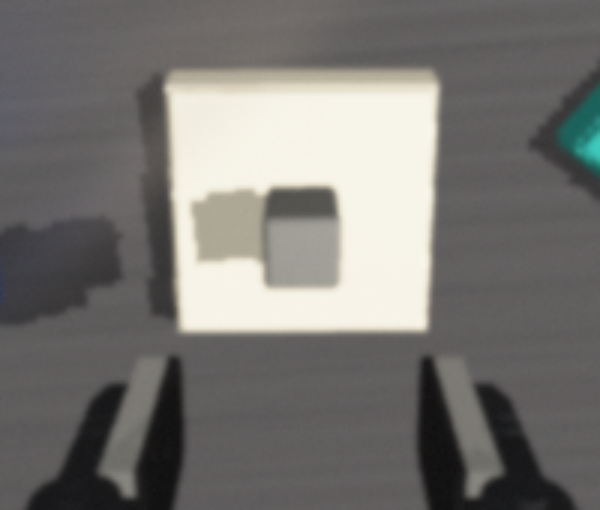

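The stem top is at (320.7,218) against a predicted (320,219), and it is square to the jaws. I'll descend and grip.

Call:
step_arm --pt "0.5 0 0 -40 0 0 0" --pt "0.5 0 0 -75 0 0 0" --pt "0.5 0 0 -92 0 0 0" --pt "0.5 0 0 -92 0 0 0" --pt "1 0 0 -92 0 0 0" --pt "1 0 0 -92 0 0 0" --pt "1 0 0 -92 0 0 0" --pt "1 0 0 -92 0 0 0" --pt "1 0 0 -92 0 0 0" --grip_force 60

```text
clock: 5.45
position: [0.4381, -0.2194, 0.0215]
ee_rot: [0.999, -0.038, 0.002, 0.001]
ft_force: [0.9, 0.8, 6.0]
grip_width: 0.222
grasp_force: 60.8
```

Gripped (opening about 19 mm, the stem). Lifting and carrying to the square jar.

Call:
step_arm --pt "1 0 0 30 0 0 0" --pt "1 0 0 75 0 0 0" --pt "1 0 0 120 0 0 0" --pt "1 20 30 150 0 0 0.05" --pt "1 40 75 165 0 0 0.1" --pt "1 50 120 170 0 0 0.15" --pt "1 60 165 170 0 0 0.177" --pt "1 75 210 170 0 0 0.177" --pt "1 80 257 170 0 0 0.177" --pt "1 90 300 170 0 0 0.177"

```text
clock: 6.45
position: [0.5262, 0.0834, 0.1908]
ee_rot: [0.999, 0.05, 0.001, 0.0]
ft_force: [0.6, 0.4, -0.3]
grip_width: 0.222
grasp_force: 60.1
```

Call:
step_arm --pt "1 15 35 0 0 0 0" --pt "1 25 62 0 0 0 0" --pt "1 25 62 0 0.014 -0.137 0" --pt "1 25 62 0 0.028 -0.274 0" --pt "1 25 62 0 0.041 -0.411 0" --pt "1 25 62 0 0.0523 -0.521 0" --pt "1 25 62 0 0.0523 -0.521 0" --pt "1 25 62 0 0.0523 -0.521 0"

```text
clock: 7.25
position: [0.5513, 0.143, 0.1907]
ee_rot: [0.965, 0.048, 0.258, -0.012]
ft_force: [0.6, 1.0, 0.1]
grip_width: 0.222
grasp_force: 60.1
```

```bash
cat >> h.py <<'E'
def jar(c,yaw):
    z=np.array([-.5*np.cos(yaw),-.5*np.sin(yaw),np.sqrt(.75)]); y=np.array([-np.sin(yaw),np.cos(yaw),0]); return np.column_stack([np.cross(y,z),y,z])
def status(c,yaw,off,out):
    """off: TCP in lid-seat frame; out: mm along axis. prints shift mm and turn to reach"""
    o=manip.get_obs(); J=jar(c,yaw); p=np.array(c)+J@np.array(off)+J[:,2]*out
    Tl=R.from_quat(o["ee_rot"]).as_matrix()@np.diag([1,-1,-1])
    print("t",o["clock"],"pos",o["position"].round(4),"shift",((p-o["position"])*1e3).round(1),"turn",R.from_matrix(J@Tl.T).as_rotvec().round(4),"in jar axes TCP",(J.T@(o["position"]-np.array(c))*1e3).round(1),"F",(J.T@o["ft_force"]).round(1),"grip",round(o["grip_width"]*85,1),"j",o["joint_pos"].round(2))
E
python3 - <<'E'
from h import *
d=snap("wrist","w7")
status([.6137,.1446,.100],.10,[.0018,0,.0095],.035)
E
```

```text
t 7.3 pos [0.5521 0.1432 0.191 ] shift [ 41.   -0.7 -51.5] turn [-0.0001  0.0002  0.0006] in jar axes TCP [ -7.7   4.8 109.5] F [ 0.7 -0.3 -0.9] grip 18.8 j [ 0.19 -0.07 -0.59  2.09  0.2   0.62 -2.02]
```

View pics/w7.png

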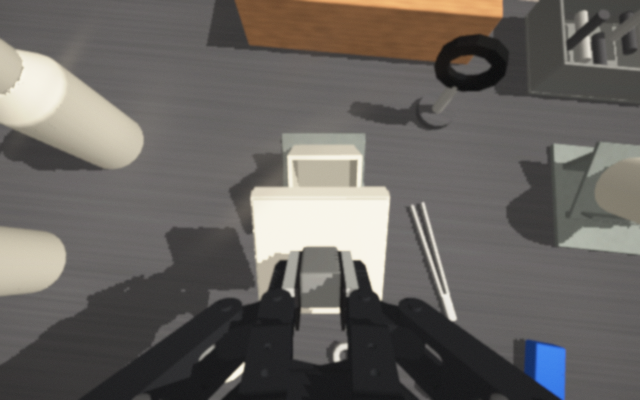

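The lid sits square in the jaws (plate edge (252–388, 190)), with the jar mouth behind it at about (324,170). I'll check predicted corners by projection.

Run:
```python
from h import *
d=load("w7"); J=jar([0,0,0],.1); c=np.array([.6137,.1446,.1]); tcp=np.array([.5521,.1432,.191])
for s in((-1,-1),(-1,1),(1,1),(1,-1)):
    print("mouth",proj(d,c+J@[s[0]*.032,s[1]*.032,0]).round(1),"plate top(71)",proj(d,tcp+J@[-.0018+s[0]*.0355,s[1]*.0355,-.0055]).round(1),"low edge(77)",proj(d,tcp+J@[-.0018+s[0]*.0385,s[1]*.0385,-.0215]).round(1))
g=cv2.cvtColor(d["im"],cv2.COLOR_BGR2GRAY)
print("cols",[ (x,g[180:202,x].tolist()) for x in(270,370)]); print("row210",g[210,244:262],g[210,376:396]); print("rim top col325",g[138:166,325]);print("rim row 170",g[170,280:300],g[170,350:372])
```

```text
mouth [359.2 223.6] plate top(71) [378.3 309.4] low edge(77) [377.9 297.2]
mouth [290.2 223.7] plate top(71) [261.5 309.7] low edge(77) [261.7 297.5]
mouth [287.7 154.6] plate top(71) [252.7 198.5] low edge(77) [253. 185.]
mouth [362.4 154.5] plate top(71) [386.9 198.3] low edge(77) [386.4 184.9]
cols [(270, [92, 95, 97, 96, 100, 109, 140, 179, 206, 214, 216, 216, 216, 218, 218, 221, 228, 231, 229, 229, 237, 242]), (370, [108, 104, 106, 105, 107, 123, 162, 199, 216, 221, 220, 222, 222, 221, 222, 225, 230, 231, 228, 230, 240, 244])]
row210 [ 92  91  91  92  90  92 103 132 176 219 236 241 242 243 242 243 243 244] [245 245 245 245 245 245 245 245 245 245 244 238 211 159 121 109 107 107
 108 109]
rim top col325 [163 163 162 162 164 167 177 190 197 199 201 200 201 201 200 203 213 229
 241 243 241 228 201 183 180 182 181 180]
rim row 170 [ 91  93  98 108 117 123 134 172 218 235 238 234 223 204 176 153 146 157
 170 179] [143 132 131 132 132 135 165 213 237 243 240 222 185 154 129 111 106 105
 104 105 104 105]
```

Call:
step_arm --pt "1 20 -0.5 -26 0 0 0" --pt "1 41 -0.7 -51.5 0 0 0" --pt "1 41 -0.7 -51.5 0 0 0" --pt "1 47 0 -61 0 0 0" --pt "1 52.5 0.5 -71.5 0 0 0" --pt "1 52.5 0.5 -71.5 0 0 0" --pt "1 52.5 0.5 -71.5 0 0 0"

```text
clock: 8.0
position: [0.6042, 0.1439, 0.1187]
ee_rot: [0.965, 0.048, 0.258, -0.013]
ft_force: [-0.6, -0.3, 0.0]
grip_width: 0.22
grasp_force: 60.1
```

Run:
```python
from h import *
status([.6137,.1446,.100],.10,[.0022,0,.0095],0)
```

```text
t 8.0 pos [0.6042 0.1439 0.1187] shift [ 6.6  0.4 -9.4] turn [-0.0005 -0.      0.0006] in jar axes TCP [ 1.1  0.2 21. ] F [-0.5 -0.3  0.3] grip 18.7 j [ 0.16  0.16 -0.57  2.05  0.5   0.49 -2.25]
```

Call:
step_arm --pt "1 2 0.1 -3 0 0 0" --pt "1 3.5 0.2 -5 0 0 0" --pt "1 5 0.3 -7 0 0 0" --pt "1 6.6 0.4 -9.4 0 0 0" --pt "1 6.6 0.4 -9.4 0 0 0"

```text
clock: 8.5
position: [0.6104, 0.144, 0.1084]
ee_rot: [0.965, 0.048, 0.259, -0.013]
ft_force: [-0.2, -0.2, -0.3]
grip_width: 0.223
grasp_force: 60.2
```

Run:
```python
from h import *
status([.6137,.1446,.100],.10,[.0022,0,.0095],0)
```

```text
t 8.5 pos [0.6104 0.144  0.1084] shift [0.4 0.3 1. ] turn [-0.0002  0.0001  0.0003] in jar axes TCP [ 1.3 -0.2  8.9] F [-0.4 -0.1 -0.2] grip 18.9 j [ 0.14  0.19 -0.56  2.05  0.54  0.48 -2.28]
```

Call:
step_arm --pt "1 0.5 0 -0.9 0 0 0" --pt "1 1 0.1 -1.7 0 0 0" --pt "1 1.5 0.1 -2.6 0 0 0" --pt "1 1.5 0.1 -2.6 0 0 0"

```text
clock: 8.9
position: [0.6118, 0.1442, 0.1059]
ee_rot: [0.965, 0.048, 0.259, -0.013]
ft_force: [-2.6, -0.7, 1.4]
grip_width: 0.219
grasp_force: 60.6
```

Run:
```python
from h import *
status([.6137,.1446,.100],.10,[.0022,0,.0095],0)
```

```text
t 8.9 pos [0.6118 0.1442 0.1059] shift [-0.9  0.1  3.5] turn [-0.0001  0.0002  0.0001] in jar axes TCP [ 1.3 -0.2  6. ] F [-1.6 -0.4  2.5] grip 18.6 j [ 0.14  0.2  -0.55  2.05  0.55  0.47 -2.29]
```

Call:
step_arm --pt "1 -0.2 0 -1.3 0 0 0" --pt "1 0.3 0 -2 0 0 0" --pt "1 0.6 0 -2.6 0 0 0" --pt "1 0.6 0 -2.6 0 0 0"

```text
clock: 9.3
position: [0.6128, 0.1443, 0.1041]
ee_rot: [0.965, 0.048, 0.259, -0.013]
ft_force: [-7.3, -1.2, 10.4]
grip_width: 0.221
grasp_force: 69.9
```

Run:
```python
from h import *
status([.6137,.1446,.100],.10,[.0022,0,.0095],0)
```

```text
t 9.3 pos [0.6128 0.1443 0.1041] shift [-1.9 -0.   5.3] turn [-0.0001  0.0014  0.0001] in jar axes TCP [ 1.2 -0.2  4. ] F [-1.2 -0.5 12.7] grip 18.8 j [ 0.14  0.2  -0.55  2.05  0.56  0.47 -2.29]
```

Seated with 12.7 N axial force. I'll release, back off along the axis and check.

Call:
step_arm --pt "0.5 0 0 0 0 0 0" --pt "0.5 0 0 0 0 0 0" --pt "0.5 0 0 0 0 0 0" --pt "0.5 -5 -0.5 8.7 0 0 0" --pt "0.5 -15 -1.5 26 0 0 0" --pt "0.5 -35 -3.5 61 0 0 0" --pt "0.6 -35 -3.5 61 0 0 0" --pt "1 -35 -3.5 61 0 0 0" --pt "1 -35 -3.5 61 0 0 0"

```text
clock: 10.2
position: [0.5772, 0.1402, 0.1633]
ee_rot: [0.965, 0.048, 0.258, -0.013]
ft_force: [0.0, -0.2, 0.5]
grip_width: 0.064
grasp_force: 0.0
```

Run:
```python
from h import *
d=snap("wrist","w8"); status([.6137,.1446,.100],.10,[.0022,0,.0095],0)
c=np.array([.6137,.1446,.1]);J=jar(c,.1)
for s in((-1,-1),(-1,1),(1,1),(1,-1)):
    print("plate top(71)",proj(d,c+J@[s[0]*.0355,s[1]*.0355,.004]).round(1),"low edge(77)",proj(d,c+J@[s[0]*.0385,s[1]*.0385,-.012]).round(1))
for h in(.034,.029,.024):print("stem top",h,[proj(d,c+J@[a*.01,b*.01,h]).round(1).tolist() for a,b in((-1,-1),(-1,1),(1,1),(1,-1))])
g=cv2.cvtColor(d["im"],cv2.COLOR_BGR2GRAY); m=(g>222).astype(np.uint8)*255; u=proj(d,c).astype(int);print(u)
mm=np.zeros_like(m); mm[max(0,u[1]-95):u[1]+95,u[0]-100:u[0]+100]=m[max(0,u[1]-95):u[1]+95,u[0]-100:u[0]+100]
b=big(mm);print(cv2.minAreaRect(b),cv2.approxPolyDP(cv2.convexHull(b),5,True)[:,0].tolist())
m2=((g>120)&(g<190)).astype(np.uint8)*255
print("col",g[u[1]-110:u[1]+100:3,u[0]].tolist());print("row",g[u[1]+20,u[0]-40:u[0]+40].tolist())
```

```text
t 10.25 pos [0.5771 0.1403 0.163 ] shift [ 33.8   4.  -53.6] turn [ 0.0001 -0.0018  0.0005] in jar axes TCP [-0.4 -0.6 73. ] F [-0.2  0.7 -0.2] grip 0.4 j [ 0.22  0.03 -0.62  2.07  0.31  0.56 -2.09]
plate top(71) [362.8 256.3] low edge(77) [363.5 250.2]
plate top(71) [275.2 256.5] low edge(77) [274.5 250.4]
plate top(71) [270.3 170.3] low edge(77) [269.4 162.1]
plate top(71) [367.3 170.2] low edge(77) [368.2 162. ]
stem top 0.034 [[333.5, 244.9], [304.3, 245.0], [303.8, 217.8], [333.9, 217.8]]
stem top 0.029 [[333.1, 241.7], [304.7, 241.7], [304.1, 215.1], [333.5, 215.1]]
stem top 0.024 [[332.8, 238.6], [305.0, 238.6], [304.5, 212.5], [333.2, 212.5]]
[318 213]
((319.5, 211.0), (94.0, 99.0), 90.0) [[366, 165], [364, 258], [275, 257], [270, 168]]
col [108, 107, 108, 112, 114, 113, 113, 117, 120, 119, 122, 123, 122, 125, 149, 172, 175, 174, 182, 208, 221, 227, 236, 247, 247, 247, 248, 247, 247, 248, 247, 247, 248, 248, 224, 123, 122, 124, 159, 171, 169, 169, 166, 167, 167, 167, 179, 247, 247, 247, 247, 247, 198, 108, 106, 109, 112, 109, 108, 107, 110, 111, 110, 107, 105, 108, 108, 111, 107, 110]
row [247, 246, 241, 234, 225, 207, 192, 187, 185, 187, 185, 186, 186, 186, 185, 186, 185, 186, 187, 186, 185, 186, 187, 187, 186, 184, 176, 149, 134, 148, 161, 165, 166, 167, 164, 166, 166, 168, 166, 167, 167, 167, 166, 167, 168, 168, 167, 167, 168, 169, 168, 169, 169, 173, 187, 214, 237, 246, 247, 247, 247, 248, 247, 247, 247, 248, 248, 247, 247, 248, 247, 247, 247, 247, 247, 248, 248, 248, 248, 247]
```

Lid corners match prediction within about 1 px. Pressing the stem along the axis with shut fingers.

Call:
step_arm --pt "1 10 1 -17 0 0 0" --pt "1 18.7 2.4 -31.8 0 0 0" --pt "1 20 2.5 -34.5 0 0 0" --pt "1 21.5 2.7 -37 0 0 0" --pt "1 23 2.9 -39.5 0 0 0" --pt "1 24.5 3 -42 0 0 0" --pt "1 24.5 3 -42 0 0 0"

```text
clock: 10.95
position: [0.6019, 0.1438, 0.1224]
ee_rot: [0.965, 0.048, 0.259, -0.013]
ft_force: [0.7, 0.3, -0.2]
grip_width: -0.0
grasp_force: 0.0
```

Run:
```python
from h import *
status([.6137,.1446,.100],.10,[0,0,.023],0)
```

```text
t 10.95 pos [0.6019 0.1438 0.1224] shift [ 0.3 -0.3 -2.5] turn [-0.      0.0004 -0.    ] in jar axes TCP [ 1.   0.3 25.3] F [ 0.6  0.2 -0.5] grip -0.0 j [ 0.18  0.15 -0.6   2.06  0.49  0.5  -2.24]
```

Call:
step_arm --pt "1 1 0 -2 0 0 0" --pt "1 2 0 -3.9 0 0 0" --pt "1 2.7 0 -5.2 0 0 0" --pt "1 2.7 0 -5.2 0 0 0"

```text
clock: 11.35
position: [0.6038, 0.1441, 0.1206]
ee_rot: [0.964, 0.049, 0.26, -0.011]
ft_force: [-58.5, -10.1, 62.6]
grip_width: -0.004
grasp_force: 41.7
```

Run:
```python
from h import *
status([.6137,.1446,.100],.10,[0,0,.023],0)
```

```text
t 11.35 pos [0.6038 0.1441 0.1206] shift [-1.5 -0.6 -0.7] turn [0.0038 0.0023 0.0001] in jar axes TCP [ 1.7  0.5 22.8] F [-20.   -4.3  83.8] grip -0.3 j [ 0.18  0.16 -0.6   2.05  0.51  0.5  -2.26]
```

Hard stop at 22.8 mm (nominal 24 for stem in and lid seated). Backing off and verifying.

Call:
step_arm --pt "1 -1.5 0 3.5 0 0 0" --pt "1 -8 -0.5 14 0 0 0" --pt "1 -25 -2 43 0 0 0" --pt "1 -25 -2 43 0 0 0" --pt "1 -25 -2 43 0 0 0"

```text
clock: 11.85
position: [0.58, 0.1413, 0.161]
ee_rot: [0.964, 0.048, 0.26, -0.013]
ft_force: [0.4, -0.0, 0.7]
grip_width: 0.007
grasp_force: 0.0
```

Run:
```python
from h import *
d=snap("wrist","w9"); status([.6137,.1446,.100],.10,[.0022,0,.0095],0)
c=np.array([.6137,.1446,.1]);J=jar(c,.1)
for s in((-1,-1),(-1,1),(1,1),(1,-1)):
    print("plate top(71)",proj(d,c+J@[s[0]*.0355,s[1]*.0355,.004]).round(1),"low edge(77)",proj(d,c+J@[s[0]*.0385,s[1]*.0385,-.012]).round(1))
for h in(.034,.029,.024):print("stem top",h,[proj(d,c+J@[a*.01,b*.01,h]).round(1).tolist() for a,b in((-1,-1),(1,1))])
g=cv2.cvtColor(d["im"],cv2.COLOR_BGR2GRAY); m=(g>222).astype(np.uint8)*255; u=proj(d,c).astype(int);print(u)
mm=np.zeros_like(m); mm[max(0,u[1]-95):u[1]+95,u[0]-100:u[0]+100]=m[max(0,u[1]-95):u[1]+95,u[0]-100:u[0]+100]
b=big(mm);print(cv2.approxPolyDP(cv2.convexHull(b),5,True)[:,0].tolist())
print("col",u[1]-110,g[u[1]-110:u[1]+100:2,u[0]].tolist())
print("row",u[0]-40,g[proj(d,c+J@[0,0,.026]).astype(int)[1],u[0]-40:u[0]+40:2].tolist())
```

```text
t 11.9 pos [0.5798 0.1411 0.16  ] shift [ 31.1   3.2 -50.7] turn [0.0004 0.0005 0.0009] in jar axes TCP [ 0.4 -0.1 69. ] F [-0.1  0.   0. ] grip -0.1 j [ 0.24  0.04 -0.64  2.07  0.33  0.56 -2.11]
plate top(71) [364.2 260.3] low edge(77) [364.9 254. ]
plate top(71) [275.6 260.5] low edge(77) [274.9 254.2]
plate top(71) [270.7 173.6] low edge(77) [269.8 165.1]
plate top(71) [368.9 173.4] low edge(77) [369.7 164.9]
stem top 0.034 [[334.8, 249.3], [304.7, 221.9]]
stem top 0.029 [[334.5, 245.9], [305.1, 219.1]]
stem top 0.024 [[334.1, 242.7], [305.4, 216.4]]
[319 217]
[[367, 168], [365, 262], [277, 262], [272, 169]]
col 107 [107, 109, 110, 110, 112, 115, 115, 117, 115, 117, 119, 119, 121, 121, 122, 123, 123, 122, 123, 125, 136, 166, 173, 172, 173, 173, 177, 200, 209, 214, 226, 227, 232, 238, 247, 248, 247, 247, 247, 247, 247, 247, 247, 247, 247, 248, 247, 247, 247, 247, 245, 193, 125, 122, 124, 131, 163, 171, 170, 171, 169, 168, 167, 166, 167, 166, 166, 167, 207, 245, 247, 242, 139, 40, 38, 36, 38, 35, 36, 38, 34, 35, 35, 34, 35, 34, 33, 33, 34, 34, 36, 46, 46, 36, 32, 32, 30, 30, 31, 32, 31, 30, 31, 31, 31]
row 279 [247, 247, 247, 246, 228, 191, 186, 187, 186, 187, 187, 186, 188, 176, 135, 158, 168, 168, 168, 167, 168, 168, 169, 168, 168, 167, 170, 187, 238, 247, 247, 248, 247, 247, 247, 247, 248, 247, 247, 247]
```

Run:
```python
from h import *
c0=np.array([.6137,.1446,.1]);J=jar(c0,.1)
for f in("w8","w9"):
    d=load(f);g=cv2.cvtColor(d["im"],cv2.COLOR_BGR2GRAY)
    for x in(285,340,355): print(f,x,"top@140",g[140:182,x].tolist(),"bot@250",g[250:268,x].tolist())
    for dz in(0,-.0015):
      for tilt in(-.1,0,.1):
        Q=R.from_rotvec(J[:,1]*tilt).as_matrix()@J
        c=c0+J[:,2]*dz
        f3=lambda x,z:round(float(proj(d,c+Q@[x,0,z])[1]),1)
        print(dz,tilt,"low",f3(.0385,-.012),"plate back",f3(.0355,.004),"front",f3(-.0355,.004),"stem",f3(.01,.004),f3(.01,.024),f3(-.01,.024), "jar mouth back",f3(.032,-.03))
```

```text
w8 285 top@140 [122, 122, 121, 122, 126, 139, 154, 165, 167, 168, 168, 168, 169, 169, 169, 170, 170, 174, 181, 190, 199, 203, 209, 215, 221, 224, 223, 224, 227, 230, 232, 236, 243, 244, 244, 244, 244, 244, 244, 244, 245, 245] bot@250 [247, 247, 247, 247, 247, 247, 247, 243, 228, 182, 137, 114, 107, 108, 106, 106, 104, 104]
w8 340 top@140 [113, 113, 112, 115, 125, 145, 164, 168, 169, 170, 168, 169, 167, 170, 170, 171, 172, 183, 195, 206, 209, 210, 215, 222, 226, 227, 227, 229, 232, 235, 238, 243, 247, 248, 247, 248, 247, 248, 247, 248, 248, 248] bot@250 [247, 246, 245, 245, 245, 243, 242, 237, 221, 174, 126, 110, 110, 114, 122, 124, 130, 135]
w8 355 top@140 [112, 109, 109, 110, 123, 145, 163, 169, 168, 170, 169, 171, 170, 172, 171, 171, 171, 173, 170, 172, 170, 175, 187, 207, 223, 226, 227, 229, 232, 236, 239, 242, 247, 248, 248, 248, 248, 248, 248, 248, 248, 248] bot@250 [247, 247, 247, 247, 247, 247, 247, 244, 232, 193, 146, 115, 109, 110, 110, 107, 106, 104]
0 -0.1 low 161.7 plate back 172.1 front 254.5 stem 204.2 216.2 240.8 jar mouth back 163.1
0 0 low 162.0 plate back 170.3 fron
[... 1242 characters left out ...]
, 235, 237, 241, 246, 248, 248, 248, 248, 248, 248] bot@250 [247, 247, 247, 247, 247, 247, 247, 248, 247, 247, 247, 244, 229, 180, 123, 109, 110, 109]
0 -0.1 low 164.7 plate back 175.4 front 258.4 stem 207.8 220.2 245.0 jar mouth back 165.9
0 0 low 165.0 plate back 173.5 front 260.4 stem 206.8 216.4 242.7 jar mouth back 168.5
0 0.1 low 165.8 plate back 172.1 front 262.0 stem 205.9 212.6 240.1 jar mouth back 171.4
-0.0015 -0.1 low 164.3 plate back 174.9 front 257.5 stem 207.1 219.4 244.0 jar mouth back 165.6
-0.0015 0 low 164.6 plate back 173.0 front 259.4 stem 206.1 215.6 241.8 jar mouth back 168.1
-0.0015 0.1 low 165.4 plate back 171.6 front 261.0 stem 205.2 211.9 239.2 jar mouth back 171.0
```

The lid is square (low edge, stem rows and plate agree with zero tilt; stem top rows 217–242 match fully in). Next is the round lid: untilt, travel, turn to stem yaw about 1.0.

Call:
step_arm --pt "0.5 -15 0 30 -0.014 0.137 0" --pt "0.5 -50 10 50 -0.028 0.274 0" --pt "0.5 -85 30 60 -0.041 0.411 0" --pt "0.5 -110 60 40 -0.0523 0.521 0" --pt "0.5 -128 90 20 -0.0523 0.521 0" --pt "0.5 -128 100 0 -0.0523 0.521 0" --pt "0.5 -128 100 0 -0.0523 0.521 0"

```text
clock: 12.6
position: [0.4496, 0.2423, 0.1567]
ee_rot: [0.999, 0.051, -0.003, 0.001]
ft_force: [-0.2, -0.4, 0.4]
grip_width: 0.498
grasp_force: 0.0
```

Call:
step_arm --pt "0.5 0 0 0 0 0 0.14" --pt "0.5 0 0 0 0 0 0.28" --pt "0.5 0 0 0 0 0 0.42" --pt "0.5 0 0 0 0 0 0.56" --pt "0.5 0 0 -10 0 0 0.7" --pt "0.5 0 0 -20 0 0 0.84" --pt "0.5 0 0 -30 0 0 0.905" --pt "0.5 0 0 -30 0 0 0.905" --pt "0.5 0 0 -30 0 0 0.905"

```text
clock: 13.5
position: [0.4521, 0.2409, 0.1303]
ee_rot: [0.877, 0.48, -0.0, 0.0]
ft_force: [0.3, -0.0, -0.2]
grip_width: 0.5
grasp_force: 0.0
```

Run:
```python
from h import *
d=snap("wrist","w10"); o=manip.get_obs(); print(o["clock"],o["position"],R.from_quat(o["ee_rot"]).as_matrix().round(3).tolist(),o["joint_pos"].round(2))
p=proj(d,[.452,.2415,.046]);print(p,proj(d,[.452,.2415,.016]))
g=cv2.cvtColor(d["im"],cv2.COLOR_BGR2GRAY); x,y=p.astype(int)
print("cols",[(k,g[y-30:y+30:2,k].tolist()) for k in(x-8,x,x+8)])
print("rows",[(k,g[k,x-30:x+30:2].tolist()) for k in(y-8,y,y+8)])
m=np.zeros_like(g);m[y-70:y+60,x-70:x+70]=(g[y-70:y+60,x-70:x+70]>228)*255;c=cv2.convexHull(big(m))
W=np.array([plane(d,*q,.016)[:2]*1e3 for q in c[:,0].astype(float)],np.float32);print(cv2.fitEllipse(W))
```

```text
13.55 [0.45218924 0.24117523 0.13058064] [[0.539, 0.842, 0.001], [0.842, -0.539, -0.0], [0.0, 0.0, -1.0]] [ 0.17  0.27 -0.85  1.84  0.23  1.12 -1.32]
[321.42232989 210.24224595] [321.26157651 198.95298435]
cols [(np.int64(313), [194, 194, 193, 191, 158, 97, 91, 89, 93, 127, 176, 187, 189, 188, 189, 189, 190, 190, 190, 199, 243, 252, 252, 252, 252, 252, 250, 182, 115, 114]), (np.int64(321), [196, 192, 192, 187, 140, 92, 89, 90, 99, 149, 188, 193, 194, 195, 194, 194, 195, 195, 197, 212, 249, 253, 253, 253, 253, 253, 251, 206, 119, 113]), (np.int64(329), [252, 252, 252, 252, 239, 187, 164, 146, 144, 174, 190, 193, 195, 195, 195, 197, 197, 198, 200, 227, 251, 253, 253, 253, 253, 253, 243, 146, 114, 114])]
rows [(np.int64(202), [252, 252, 252, 252, 252, 252, 243, 209, 165, 177, 186, 187, 188, 191, 191, 193, 194, 195, 198, 193, 243, 253, 253, 253, 253, 253, 253, 253, 253, 253]), (np.int64(210), [252, 252, 252, 252, 252, 252, 252, 252, 229, 178, 188, 189, 191, 192, 193, 194, 196, 197, 199, 197, 227, 252, 253, 253, 253, 253, 253, 253, 253, 253]), (np.int64(218), [252, 252, 252, 252, 252, 252, 252, 252, 249, 205, 193, 199, 200, 200, 206, 212, 215, 223, 225, 227, 244, 252, 253, 253, 253, 253, 253, 253, 253, 252])]
((451.1556701660156, 243.54022216796875), (71.798828125, 72.03257751464844), 97.27511596679688)
```

Stem centre refined to (0.4512, 0.2436), yaw about 1.07. Descending and gripping.

Call:
step_arm --pt "0.5 -1 2.4 -45 0 0 0.07" --pt "0.5 -1 2.4 -90 0 0 0.07" --pt "0.5 -1 2.4 -111 0 0 0.07" --pt "0.5 -1 2.4 -111 0 0 0.07" --pt "1 -1 2.4 -111 0 0 0.07" --pt "1 -1 2.4 -111 0 0 0.07" --pt "1 -1 2.4 -111 0 0 0.07" --pt "1 -1 2.4 -111 0 0 0.07" --pt "1 -1 2.4 -111 0 0 0.07" --grip_force 60

```text
clock: 14.45
position: [0.4517, 0.2444, 0.0206]
ee_rot: [0.859, 0.512, 0.001, 0.0]
ft_force: [-0.0, 0.2, 4.7]
grip_width: 0.217
grasp_force: 60.8
```

Call:
step_arm --pt "1 0 0 30 0 0 0" --pt "1 0 0 75 0 0 0" --pt "1 0 0 120 0 0 0" --pt "1 5 -20 160 0 0 -0.13" --pt "1 15 -60 180 0 0 -0.27" --pt "1 25 -105 180 0 0 -0.4" --pt "1 35 -150 180 0 0 -0.54" --pt "1 45 -195 180 0 0 -0.67" --pt "1 55 -240 180 0 0 -0.8" --pt "1 65 -285 180 0 0 -0.94"

```text
clock: 15.45
position: [0.5157, -0.0429, 0.2]
ee_rot: [0.998, 0.065, 0.001, 0.0]
ft_force: [0.7, 0.2, -0.5]
grip_width: 0.222
grasp_force: 60.1
```

Call:
step_arm --pt "1 15 -45 0 0 0 -0.135" --pt "1 30 -90 0 0 0 -0.135" --pt "1 40 -130 0 0 0 -0.135" --pt "1 48 -145 0 0 0 -0.135" --pt "1 48 -145 0 0 0 -0.135"

```text
clock: 15.95
position: [0.5636, -0.1892, 0.1991]
ee_rot: [1.0, -0.002, 0.0, 0.0]
ft_force: [0.6, 0.4, -0.5]
grip_width: 0.221
grasp_force: 60.1
```

Call:
step_arm --pt "1 0 0 0 0 -0.13 0" --pt "1 0 0 0 0 -0.26 0" --pt "1 0 0 0 0 -0.4 0" --pt "1 0 0 0 0 -0.5236 0" --pt "1 0 0 0 0 -0.5236 0" --pt "1 0 0 0 0 -0.5236 0"

```text
clock: 16.55
position: [0.5632, -0.1854, 0.1997]
ee_rot: [0.966, 0.0, 0.258, 0.0]
ft_force: [0.5, 0.2, -0.6]
grip_width: 0.226
grasp_force: 60.1
```

Run:
```python
from h import *
d=snap("wrist","w11"); c=np.array([.635,-.186,.099]); status(c,0,[.0009,0,.0086],.035)
tcp=manip.get_obs()["position"];J=jar(c,0)
print("mouth c",proj(d,c).round(1),"back",proj(d,c+J@[.032,0,0]).round(1),"L",proj(d,c+J@[0,.032,0]).round(1),"R",proj(d,c+J@[0,-.032,0]).round(1))
l=tcp-J@[.0009,0,.0206]
print("lid low back",proj(d,l+J@[.0385,0,0]).round(1),"plate",proj(d,l+J@[.0355,0,.016]).round(1),"L",proj(d,l+J@[0,.0355,.016]).round(1),"R",proj(d,l+J@[0,-.0355,.016]).round(1))
g=cv2.cvtColor(d["im"],cv2.COLOR_BGR2GRAY); x=int(proj(d,l)[0]); y0=int(proj(d,c+J@[.032,0,0])[1])
print(y0-15,x,g[y0-15:y0+75,x].tolist())
L=proj(d,l+J@[0,.0355,.016]).astype(int);Rr=proj(d,l+J@[0,-.0355,.016]).astype(int)
print(L[1],L[0]-12,g[L[1],L[0]-12:L[0]+12].tolist(),Rr[0]-12,g[L[1],Rr[0]-12:Rr[0]+12].tolist())
print("mouth row+12", [ (r,g[r,x-60:x+60:2].tolist()) for r in (y0+12,y0+20)])
```

```text
t 16.6 pos [ 0.5643 -0.1853  0.2003] shift [ 49.6  -0.7 -63.1] turn [ 0.0008 -0.0005 -0.0011] in jar axes TCP [-10.5   0.7 123.1] F [ 0.6  0.  -0.8] grip 19.0 j [ 0.85 -0.   -0.51  2.01 -0.28  0.65 -1.05]
mouth c [320.2 182.9] back [320.2 148.3] L [285.8 182.9] R [354.5 182.9]
lid low back [319.6 183.1] plate [319.6 196.5] L [256.7 256.7] R [382.6 256.5]
133 319 [166, 165, 168, 168, 168, 167, 167, 173, 185, 199, 207, 209, 209, 211, 212, 214, 220, 230, 241, 245, 240, 224, 200, 189, 188, 190, 188, 188, 188, 189, 188, 190, 188, 189, 187, 188, 190, 189, 189, 190, 189, 188, 189, 190, 190, 189, 188, 190, 190, 189, 189, 189, 189, 190, 191, 199, 214, 226, 229, 229, 229, 230, 230, 230, 230, 230, 233, 240, 246, 247, 247, 247, 247, 247, 247, 247, 247, 247, 248, 247, 247, 248, 247, 247, 247, 247, 247, 247, 247, 247]
256 244 [112, 112, 113, 113, 113, 112, 114, 112, 113, 113, 118, 149, 203, 237, 245, 247, 247, 247, 247, 247, 247, 247, 247, 246] 370 [247, 247, 247, 247, 247, 247, 247, 247, 247, 247, 247, 247, 243, 226, 174, 129, 113, 111, 112, 112, 111, 110, 112, 111]
mouth row+12 [(160, [83, 81, 81, 77, 80, 78, 79, 78, 78, 81, 84, 140, 167, 163, 144, 129, 125, 135, 173, 227, 239, 226, 203, 191, 188, 188, 187, 188, 188, 189, 188, 191, 189, 189, 189, 190, 190, 190, 191, 206, 232, 247, 248, 235, 188, 169, 168, 167, 166, 167, 145, 116, 114, 112, 113, 113, 114, 113, 114, 113]), (168, [73, 73, 74, 75, 76, 75, 78, 78, 80, 86, 86, 110, 123, 123, 125, 162, 232, 231, 186, 187, 187, 188, 189, 190, 189, 189, 190, 189, 189, 190, 188, 190, 189, 190, 188, 188, 189, 190, 189, 190, 190, 187, 185, 190, 239, 243, 193, 169, 167, 169, 141, 112, 111, 110, 110, 109, 111, 110, 111, 109])]
```

Run:
```python
from h import *
for out in(.035,.012): status(np.array([.634,-.186,.099]),0,[.0026,0,.0086],out)
```

```text
t 16.6 pos [ 0.5643 -0.1853  0.2003] shift [ 50.1  -0.7 -62.3] turn [ 0.0008 -0.0005 -0.0011] in jar axes TCP [ -9.6   0.7 122.6] F [ 0.6  0.  -0.8] grip 19.0 j [ 0.85 -0.   -0.51  2.01 -0.28  0.65 -1.05]
t 16.6 pos [ 0.5643 -0.1853  0.2003] shift [ 61.6  -0.7 -82.2] turn [ 0.0008 -0.0005 -0.0011] in jar axes TCP [ -9.6   0.7 122.6] F [ 0.6  0.  -0.8] grip 19.0 j [ 0.85 -0.   -0.51  2.01 -0.28  0.65 -1.05]
```

Call:
step_arm --pt "1 25 -0.4 -31 0 0 0" --pt "1 50 -0.7 -62 0 0 0" --pt "1 50 -0.7 -62 0 0 0" --pt "1 56 -0.7 -72 0 0 0" --pt "1 61.5 -0.7 -82 0 0 0" --pt "1 61.5 -0.7 -82 0 0 0" --pt "1 61.5 -0.7 -82 0 0 0"

```text
clock: 17.3
position: [0.6253, -0.1867, 0.1177]
ee_rot: [0.966, 0.0, 0.259, 0.0]
ft_force: [0.3, 0.1, -0.2]
grip_width: 0.223
grasp_force: 60.1
```

Run:
```python
from h import *
status(np.array([.634,-.186,.099]),0,[.0026,0,.0086],0)
```

```text
t 17.3 pos [ 0.6253 -0.1867  0.1177] shift [ 6.7  0.7 -9.9] turn [0.0004 0.0004 0.    ] in jar axes TCP [ 1.8 -0.7 20.5] F [ 0.2  0.1 -0.3] grip 19.0 j [ 0.75  0.24 -0.5   1.96 -0.07  0.46 -1.22]
```

Continue in, ending about 3 mm beyond nominal.

Call:
step_arm --pt "1 2 0.3 -3 0 0 0" --pt "1 4 0.7 -6 0 0 0" --pt "1 6 0.7 -9 0 0 0" --pt "1 6.7 0.7 -10.5 0 0 0" --pt "1 6.7 0.7 -10.5 0 0 0"

```text
clock: 17.8
position: [0.632, -0.1861, 0.1066]
ee_rot: [0.966, -0.0, 0.259, 0.0]
ft_force: [0.8, -0.7, -1.3]
grip_width: 0.221
grasp_force: 60.1
```

Run:
```python
from h import *
status(np.array([.634,-.186,.099]),0,[.0026,0,.0086],0)
```

```text
t 17.8 pos [ 0.632  -0.1861  0.1066] shift [-0.   0.1  1.1] turn [0.0001 0.0004 0.0003] in jar axes TCP [ 2.1 -0.1  7.6] F [ 0.1 -0.7 -1.5] grip 18.8 j [ 0.73  0.27 -0.49  1.96 -0.05  0.44 -1.24]
```

Call:
step_arm --pt "1 0.5 0 -0.9 0 0 0" --pt "1 1 0 -1.7 0 0 0" --pt "1 1.4 0 -2.4 0 0 0" --pt "1 1.4 0 -2.4 0 0 0"

```text
clock: 18.2
position: [0.6331, -0.1861, 0.1048]
ee_rot: [0.966, -0.0, 0.259, 0.0]
ft_force: [-11.4, 1.1, 12.3]
grip_width: 0.223
grasp_force: 72.4
```

Run:
```python
from h import *
status(np.array([.634,-.186,.099]),0,[.0026,0,.0086],0)
```

```text
t 18.2 pos [ 0.6331 -0.1861  0.1048] shift [-1.1  0.1  3. ] turn [0.0004 0.     0.0003] in jar axes TCP [ 2.1 -0.1  5.5] F [-3.7  1.1 16.3] grip 19.0 j [ 0.73  0.27 -0.49  1.96 -0.04  0.44 -1.25]
```

16 N axial: seated. Release, retreat, check.

Call:
step_arm --pt "0.5 0 0 0 0 0 0" --pt "0.5 0 0 0 0 0 0" --pt "0.5 0 0 0 0 0 0" --pt "0.5 -5 0 8.7 0 0 0" --pt "0.5 -15 0 26 0 0 0" --pt "0.5 -33 0 57 0 0 0" --pt "0.6 -33 0 57 0 0 0" --pt "1 -33 0 57 0 0 0" --pt "1 -33 0 57 0 0 0"

```text
clock: 19.1
position: [0.5999, -0.1859, 0.1607]
ee_rot: [0.966, -0.0, 0.259, -0.0]
ft_force: [-0.3, 0.9, 0.0]
grip_width: 0.067
grasp_force: 0.0
```

```bash
cat > chk.py <<'E'
from h import *
import sys
d=snap("wrist",sys.argv[1]); c0=np.array([.634,-.186,.099]);J=jar(c0,0);status(c0,0,[0,0,.034],0)
g=cv2.cvtColor(d["im"],cv2.COLOR_BGR2GRAY)
for tilt in(-.1,0,.1):
    Q=R.from_rotvec(J[:,1]*tilt).as_matrix()@J; f=lambda x,z:round(float(proj(d,c0+Q@[x,0,z])[1]),1)
    print(tilt,"low",f(.0385,-.012),"plate back",f(.036,.004),"front",f(-.036,.004),"stem top back/front up",f(.01,.034),f(-.01,.034),"in",f(.01,.024),f(-.01,.024))
print("L/R",proj(d,c0+J@[0,.036,.004]).round(1),proj(d,c0+J@[0,-.036,.004]).round(1))
u=proj(d,c0+J@[0,0,.004]).astype(int); t=int(proj(d,c0+J@[.0385,0,-.012])[1])-8
for x in(u[0]-16,u[0],u[0]+16): print(x,t,g[t:t+25,x].tolist())
print("stem",u[0],u[1]-20,g[u[1]-20:u[1]+60,u[0]].tolist())
x0=int(proj(d,c0+J@[0,.036,.004])[0])-10;x1=int(proj(d,c0+J@[0,-.036,.004])[0])-10
print(x0,g[u[1],x0:x0+20].tolist(),x1,g[u[1],x1:x1+20].tolist())
E
python3 chk.py w12
```

```text
t 19.15 pos [ 0.5999 -0.1858  0.1604] shift [ 17.1  -0.2 -31.9] turn [-0.0006 -0.001  -0.    ] in jar axes TCP [ 1.1  0.2 70.2] F [-0.9  0.2 -0.3] grip 0.3 j [ 0.82  0.13 -0.54  1.98 -0.16  0.55 -1.15]
-0.1 low 164.4 plate back 174.4 front 258.3 stem top back/front up 226.8 252.3 in 219.7 244.4
0 low 164.7 plate back 172.5 front 260.3 stem top back/front up 221.5 248.8 in 216.0 242.2
0.1 low 165.5 plate back 171.1 front 261.9 stem top back/front up 216.1 244.7 in 212.2 239.6
L/R [272.7 218.8] [366.8 218.6]
303 156 [171, 169, 170, 171, 171, 172, 171, 173, 173, 173, 172, 173, 175, 183, 195, 203, 205, 206, 209, 216, 230, 243, 247, 248, 248]
319 156 [175, 173, 175, 176, 180, 194, 209, 215, 219, 221, 225, 229, 230, 232, 231, 231, 235, 243, 248, 249, 248, 249, 249, 248, 249]
335 156 [172, 173, 174, 173, 171, 173, 174, 175, 187, 209, 227, 236, 238, 240, 241, 242, 242, 242, 243, 245, 248, 249, 249, 249, 249]
stem 319 198 [249, 248, 248, 248, 249, 248, 249, 248, 245, 235, 198, 151, 132, 129, 130, 130, 130, 131, 131, 132, 132, 141, 156, 169, 176, 175, 174, 172, 171, 172, 171, 171, 170, 170, 170, 171, 169, 167, 168, 168, 168, 168, 167, 168, 168, 167, 168, 183, 222, 242, 248, 248, 248, 248, 248, 248, 248, 248, 248, 248, 248, 247, 245, 237, 213, 171, 127, 107, 108, 112, 112, 111, 114, 114, 112, 112, 109, 111, 110, 113]
262 [71, 71, 69, 71, 70, 69, 68, 68, 71, 89, 154, 225, 244, 247, 248, 248, 248, 248, 248, 248] 356 [248, 248, 249, 248, 249, 249, 249, 248, 248, 248, 244, 228, 178, 134, 117, 115, 115, 115, 116, 115]
```

Lid square on the round jar (back edge 172.5 and sides 272/368 as predicted). Pressing the stem.

Call:
step_arm --pt "1 10 0 -18 0 0 0" --pt "1 17 0 -31 0 0 0" --pt "1 19 0 -35.4 0 0 0" --pt "1 20.5 0 -38 0 0 0" --pt "1 21.6 0 -39.7 0 0 0" --pt "1 22.3 0 -41 0 0 0" --pt "1 22.3 0 -41 0 0 0"

```text
clock: 19.85
position: [0.6211, -0.1854, 0.1204]
ee_rot: [0.966, 0.0, 0.257, -0.0]
ft_force: [-20.9, 4.2, 17.7]
grip_width: -0.002
grasp_force: 12.7
```

Run:
```python
from h import *
status(np.array([.634,-.186,.099]),0,[0,0,.0225],0)
```

```text
t 19.85 pos [ 0.6211 -0.1854  0.1204] shift [ 1.6 -0.6 -1.9] turn [-0.0003 -0.0029 -0.0006] in jar axes TCP [-0.5  0.6 24.9] F [-9.3  4.2 25.8] grip -0.2 j [ 0.77  0.23 -0.52  1.97 -0.07  0.47 -1.22]
```

Call:
step_arm --pt "1 0.7 -0.4 -0.8 0 0 0" --pt "1 1.2 -0.5 -1.6 0 0 0" --pt "1 1.2 -0.5 -1.6 0 0 0"

```text
clock: 20.15
position: [0.6215, -0.1856, 0.1201]
ee_rot: [0.966, 0.001, 0.257, 0.0]
ft_force: [-48.7, 10.3, 46.3]
grip_width: 0.002
grasp_force: 31.9
```

Run:
```python
from h import *
status(np.array([.634,-.186,.099]),0,[0,0,.0225],0)
```

```text
t 20.15 pos [ 0.6215 -0.1856  0.1201] shift [ 1.2 -0.4 -1.6] turn [ 0.0005 -0.0042 -0.0011] in jar axes TCP [-0.3  0.4 24.5] F [-19.   10.3  64.4] grip 0.2 j [ 0.77  0.23 -0.51  1.97 -0.07  0.47 -1.22]
```

Call:
step_arm --pt "1 -1.7 0 3 0 0 0" --pt "1 -8 0 14 0 0 0" --pt "1 -25 0 43 0 0 0" --pt "1 -25 0 43 0 0 0" --pt "1 -25 0 43 0 0 0"

```text
clock: 20.65
position: [0.5987, -0.187, 0.1628]
ee_rot: [0.966, -0.0, 0.26, 0.001]
ft_force: [-0.6, -0.6, -1.1]
grip_width: -0.002
grasp_force: 0.0
```

```bash
python3 chk.py w13
```

```text
t 20.7 pos [ 0.5985 -0.1868  0.1619] shift [ 18.5   0.8 -33.4] turn [0.0004 0.0004 0.0006] in jar axes TCP [ 0.7 -0.8 72.2] F [-0.5 -0.4 -0.6] grip -0.1 j [ 0.84  0.13 -0.55  1.98 -0.16  0.56 -1.14]
-0.1 low 164.1 plate back 173.9 front 257.1 stem top back/front up 225.6 250.9 in 218.7 243.2
0 low 164.4 plate back 172.0 front 259.1 stem top back/front up 220.3 247.3 in 214.9 240.9
0.1 low 165.2 plate back 170.7 front 260.7 stem top back/front up 215.0 243.4 in 211.2 238.4
L/R [271.5 217.9] [364.7 217.7]
302 156 [171, 170, 172, 171, 170, 172, 171, 173, 173, 174, 173, 174, 181, 191, 200, 206, 208, 209, 215, 227, 240, 246, 248, 248, 248]
318 156 [174, 175, 174, 175, 182, 198, 210, 218, 219, 222, 226, 230, 231, 231, 232, 234, 238, 244, 247, 249, 249, 248, 248, 248, 249]
334 156 [171, 172, 172, 172, 174, 173, 172, 176, 184, 204, 225, 235, 238, 240, 241, 242, 242, 242, 244, 246, 248, 249, 249, 249, 249]
stem 318 197 [248, 248, 248, 248, 248, 248, 248, 248, 247, 240, 213, 163, 136, 132, 132, 132, 131, 134, 139, 157, 170, 175, 173, 172, 172, 172, 171, 170, 172, 171, 171, 169, 170, 169, 169, 169, 168, 168, 168, 168, 169, 167, 168, 176, 207, 236, 246, 247, 248, 248, 248, 248, 243, 221, 150, 88, 70, 65, 60, 58, 57, 57, 59, 58, 58, 58, 58, 59, 58, 56, 55, 50, 50, 51, 48, 50, 51, 51, 52, 49]
261 [71, 71, 70, 70, 69, 68, 68, 68, 71, 95, 164, 228, 245, 247, 248, 248, 248, 248, 248, 248] 354 [248, 249, 249, 248, 248, 248, 249, 249, 248, 248, 243, 225, 171, 130, 117, 115, 115, 115, 114, 115]
```

Stem top rows 215.7–241 match fully in (predicted 214.9–240.9), and the square lid shows the same protrusion. Retreat clear and take a final look.

Call:
step_arm --pt "1 -25 0 40 0 0.13 0" --pt "1 -60 0 75 0 0.26 0" --pt "1 -100 -30 95 0 0.4 0" --pt "1 -130 -70 110 0 0.52 0" --pt "1 -150 -115 120 0 0.52 0" --pt "1 -170 -160 120 0 0.52 0" --pt "1 -190 -200 120 0 0.52 0" --pt "1 -190 -200 120 0 0.52 0" --pt "1 -190 -200 120 0 0.52 0"

```text
clock: 21.6
position: [0.4074, -0.388, 0.2803]
ee_rot: [1.0, -0.002, 0.001, -0.001]
ft_force: [0.3, 0.5, -0.7]
grip_width: -0.001
grasp_force: 0.0
```

Run:
```python
from h import *
t=snap("top","top1");s=snap("side","side1")
a=cv2.resize(t["im"][100:310,120:500],(760,420)); b=s["im"][120:300,150:450]
b=cv2.resize(b,(300,180)); 
q=lambda d,x,y,w,h,k:cv2.resize(d["im"][y:y+h,x:x+w],None,fx=k,fy=k,interpolation=cv2.INTER_CUBIC)
A=q(t,220,110,270,170,2.8);B=np.hstack([q(s,240,180,80,75,1.6),q(s,300,130,80,75,1.6)])
B=cv2.copyMakeBorder(B,0,0,0,A.shape[1]-B.shape[1],cv2.BORDER_CONSTANT)
cv2.imwrite("pics/fin.png",np.vstack([A,B])); print(manip.get_obs()["clock"],A.shape,B.shape)
d=cv2.absdiff(load("top0")["im"],t["im"]).max(2)>60
for c in cv2.findContours(cv2.morphologyEx(d.astype(np.uint8),cv2.MORPH_OPEN,np.ones((3,3))),cv2.RETR_EXTERNAL,cv2.CHAIN_APPROX_SIMPLE)[0]: print(cv2.boundingRect(c))
```

```text
21.7 (476, 756, 3) (120, 756, 3)
(329, 373, 6, 3)
(638, 349, 2, 3)
(638, 271, 2, 7)
(560, 250, 53, 41)
(410, 229, 30, 32)
(228, 228, 31, 29)
(270, 186, 4, 3)
(283, 173, 7, 7)
(432, 157, 3, 7)
(259, 157, 3, 5)
(422, 152, 8, 14)
```

View pics/fin.png

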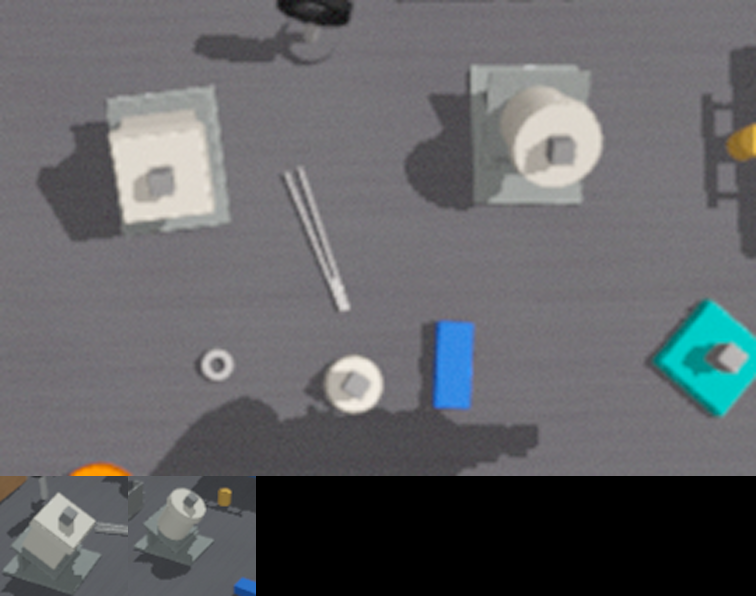

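The final look shows both jars capped squarely (square at crop (162,170), round at (557,140)). Everything else is in place and the arm is clear.

```bash
python3 -c "
from workcell import manip
print(manip.hand_in())"
```

```text
the job is handed in; nothing more can be done
None
```

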